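Second reading of the reference ball

ROBOT

A 7-joint arm with a two-finger parallel gripper is mounted at the origin on the work surface. World frame = base frame: x ahead of the robot, y to its left, z up, the work surface at z = 0. Lengths are in m, angles in rad, forces in N, time in s.
With the tool pointing down it reaches from about 0.425 to 0.875 m from the base axis. Payload 4.7 kg.
Tool frame: the origin (TCP) lies midway between the tips of the shut fingers; the grasp point (between the pads) lies 19 mm behind it; z points along the fingers, y is the line along which they close (so a half turn about z gives the same grasp; the last joint's range is limited). The gripper opens to 87 mm and grips with 3 to 60 N. Pads are 19 mm wide; open, the fingers measure 117 mm over their backs; the gripper's body (75 mm by 190 mm) begins 51 mm behind the grasp point.
Start: joints at [-1.212, 0.321, -0.07, 1.45, 0.023, 1.371, -0.057], TCP at [0.22, 0.612, 0.198] pointing down, gripper open.
Joint ranges: [-2.86, 2.86], [-0.3, 2.09], [-1.38, 1.24], [0.06, 2.45], [-1.56, 4.7], [0.09, 2.05], [-2.69, 2.69]. Speed limits (rad/s): [2.57, 2.57, 3.14, 3.14, 3.14, 3.14, 3.14].

INTERFACE

Orientations are given as a unit quaternion [x, y, z, w].
In Python, from plant import bot, cams, ticket gives the robot as it stands.
- The arm moves only by the shell command python3 -m inch 'ROWS' [FORCE]. ROWS is a JSON object of lists of equal length, an entry for each row: "grip": the opening, from 0 (shut) to 1 (fully open); "dp": the shift along the tool's x, y, z in cm, a list of three; "spin": the turn about the tool's z in degrees. A call has 1 to 20 rows; each row shifts and turns the commanded pose from where the row before left it, along the tool's axes as they then stand; what a row does not reach is not made up. A row lasts 1/10 s, in which the tool goes at most 50 mm and 8.59 degrees, less where a joint would pass 70% of its speed; a pose out of reach is approached as far as the arm can. A call with a gripper value outside its range is refused whole. The fingers move at their own pace and stop on an object; FORCE is the grip in N (left out, the last holds). Time passes only in rows, so rows that do not move let the fingers close. It gives the time, the measured TCP pose, the force, the opening and the grip force at its end, in the units of the state.
- bot.get_state(): the state, without advancing time (a new reading comes with each control period).
- cams.get_image(name): name is "side" or "top" or "wrist"; returns (picture, depth): 480x640x3 uint8, blue, green, red; 480x640 float32, m along the optical axis (not along the pixel's ray), 0 where there is no reading.
- cams.camera_params(name): a dict with "mtx" (3x3 intrinsics, pixels), "dist" ([k1, k2, p1, p2, k3] as OpenCV has them; the pictures are not rectified), "rvec" (rotation vector, rad) and "tvec" (3), from world to camera coordinates, as OpenCV has them; the wrist camera has in their place "hand_eye" (4x4, takes a point from camera to tool coordinates, whose origin is the TCP and whose axes are the flange's). Camera axes: x right, y down, z forward; pixel columns grow to the right and rows downward; lengths in m; the calibration is good to about 2 mm. A picture is of the moment at which its call begins: read the wrist's pose just before it. camera_params takes no time and is no camera call.
- ticket.job_done(): hands the job in; it is judged then, once.
Trained networks look in the newest picture that a camera, given by its name, has taken for a name from the list of things; names that differ only in an ending like _2 or _b are one class to them, and where a whole thing is asked for, a point or a joint stands for the part that bears it (a point fixed in the world has none). Each returns a list of dicts, best first, with "p" (0 to 1); they miss things now and then, are a little off and sometimes report something else, mostly with a low value. They report only what shows in the picture. A call takes as long as a camera call. They do not tell look-alikes from the thing itself.
- cams.outline_of(camera, target): "mask" (480x640 bool, what is visible of it) and "uv" ([column, row] in pixels, amid what is visible of it).
- cams.tip_of(camera, target): "uv" ([column, row] in pixels: a listed point, or the origin of a listed thing).
The state is a dict: "t": time; "joints": joint angles; "qd": joint speeds; "joint_efforts": joint torques, N m; "eef_pos": TCP position; "ee_rot": TCP orientation; "force": force on the tool from outside, world axes, zero at the start; "ft_torque": the same for the moment, N m; "width": finger opening in m; "grip_force": force on a finger pad.
Only numpy, scipy, OpenCV 4.12 (cv2) and the standard library are available. Lean on these libraries where they do the work, as an engineer would, in place of code of your own. Each camera call takes 0.05 s, during which the arm holds its last target. There are 200 camera calls.

TASK

The bead reader needs its second, right-angled reading of the red ball. Using the red crank handle of the handwheel, wind the hold-down fork fully back against its yellow stop (do not push the fork itself), then lift the dish by its blue handle clear of the reader and only then turn it a quarter turn, either way, so that the handle bar lies square to the fork's direction of travel. Keep the ball in the middle all the while, disturb nothing else, and finish still holding the dish level and still, a few centimetres straight above its nest on the reader.

Things in the scene. Friction and masses are not known exactly. Their poses are not given: they have to be found in the camera images.
- reader: Fixed black instrument, 170 (its x) by 370 (its y) by 45 mm high, yaw within 23 deg; origin at the centre of its underside, z up. On its flat top, 45 mm above the table: near its +y end an amber window ringed by a 4 mm high nest in which the dish sits; near its -y end a handwheel; between them a steel hold-down fork that slides along the reader's y.
- window (a point): Centre of the 50 mm amber read window and of the nest round it, on the reader's top face, hidden under the dish at the start; reader frame (0, +95, 45) mm.
- wheel_axis (a point): Point on the handwheel's upright axis at the height of the wheel's upper face (93 mm above the table); reader frame (0, -125, 93) mm. The wheel is a grey disc of radius 50 mm, 8 mm thick.
- knob (a point): Middle (axis, 111 mm above the table) of the handwheel's red upright crank handle: cylinder 18 mm across, its top 18 mm above this point, its foot 26 mm below it, just above the wheel. It stands 38 mm from the wheel's axis and spins freely on its pin, so it can be led round in circles without turning the gripper; about 3 N moves it.
- wheel (a joint): Handwheel angle in rad, 0 to 12.57, growing clockwise seen from above. One full clockwise turn draws the fork back 30 mm; the wheel stays where it is left. At 12.57 the fork is against its stop and the wheel stops hard.
- fork: Steel hold-down fork, geared to the wheel, sliding 60 mm along the reader's y: two prongs 24 mm wide, 49 to 73 mm either side of the nest's middle, 9 to 17 mm above the reader's top, orange tips to +y. They overlap the dish's foot, so it cannot be lifted until the fork is back against the yellow stop block. Origin: reader frame (0, 0, 45) mm fully forward, (0, -60, 45) mm at the stop.
- fork_tip (a point): Orange tip of the fork's prong on the reader's +x side; reader frame (61, 109, 58) mm with the fork fully forward, (61, 49, 58) mm with it against the stop.
- dish: White loose dished plate, about 0.2 kg: foot 116 mm across, 6 mm thick; on it a bowl 88 mm across whose top is a 12 deg cone, 19 mm high at the rim, 9 mm in the middle; over it a blue carrying handle. Origin at the centre of the underside, z up; its handle bar runs along its y. It starts in the nest, bar along the reader's y (within 4 deg), underside 45 mm above the table.
- bar (a point): Centre of the handle's blue crossbar, 79 mm above the dish's underside, right over its middle: the bar is 86 mm long (dish's y), 12 mm wide (dish's x) and 14 mm high; free underneath except for 10 by 6 mm uprights at 40 mm either side.
- middle (a point): Where the ball's centre lies when it rests in the middle of the dish: 19 mm above the dish's underside.
- ball_center (a point): Centre of the loose red ball, 20 mm diameter, 33 g, that lies in the middle of the dish and rolls freely up the 12 deg cone if the dish is tilted or jerked.
- vial: Bystander: small glass vial with orange cap, 22 mm across, 34 mm high, standing on the reader's top near its +x edge, between wheel and fork, at about (68, -68) mm in the reader frame.
- microplate: Bystander: clear 96-well plate lying on the bench beyond the reader, 85 by 127 by 14 mm.
- jar: Bystander: amber jar beyond the reader, 52 mm across, 75 mm high.
- marker: Bystander: blue marker pen, 12 mm thick, 137 mm long, lying between robot and reader.
- washbottle: Bystander: grey bottle at the robot's left, 64 mm across, 150 mm high.
- beaker: Bystander: white beaker at the robot's right, 68 mm across, 85 mm high.
- tuberack: Bystander: green rack of capped tubes at the robot's right, 70 by 180 mm, about 92 mm high.
There are look-alikes about, which are no part of the job. Leave any orange look-alike of the dish alone.

How it is judged:
On the way, in this order (a step that is already met when the one before it is completed fails the run):
1. the fork is wound back against its stop, the dish still down in its nest (y of fork_tip in the frame of reader below 0.051 m and z of dish in the frame of window below 0.008 m), for 0.2 s.
2. the dish is lifted clear of the reader, its handle not yet turned (z of dish in the frame of window above 0.012 m and contact force between dish and reader below 0.05 N and angle between the y axis of dish and the y axis of reader, either way round below 0.4 rad), for 0.1 s.
At the end, for the whole second after the job is handed in: Fork at its stop (within 2 mm); dish held by the gripper alone, at rest, 12 to 100 mm above the reader, centred over the window within 25 mm, handle bar square to the fork's travel within 8 deg, level within 4 deg; ball centre within 7 mm of the dish's middle (y of fork_tip in the frame of reader below 0.051 m and z of dish in the frame of window between 0.012 and 0.1 m and horizontal distance between dish and window below 0.025 m and angle between the y axis of dish and the x axis of reader, either way round below 0.14 rad and angle between dish's own z axis and vertical below 0.07 rad and distance between ball_center and middle below 0.007 m and linear speed of dish below 0.02 m/s and angular speed of dish below 0.15 rad/s and contact force between the fingers and dish above 1 N and contact force between dish and reader below 0.05 N); the arm keeps its last pose, push and grip.
It fails at once if the ball leaves the middle of the dish (more than 20 mm) (distance between ball_center and middle above 0.02 m).
It fails at once if the fork is pushed by the robot (contact force between any of the fingers, the arm and fork above 3 N).
It fails at once if a bystander is disturbed (moved more than 25 mm) (distance of any of vial, microplate, jar, marker, washbottle, beaker, tuberack from where it was at the start of the episode above 0.025 m).
It also fails if it takes over 67 s, if anything falls off the work surface, if the arm or the gripper's body presses on something with over 40 N, if the wrist force passes 120 N, or if a joint passes its speed limit or range.

## Working session

There is one attempt and no reset: what is moved stays moved. The work goes in short steps, Python scripts to look and compute and a shell command to move; the robot and the scene stay as the last step left them, time stands still between calls to the robot, and variables do not carry over. Pictures are saved under pics/ and viewed, at most 13 in all, crops included, and the job is handed in when it is done.

```bash
mkdir -p pics; cat > h.py <<'E'
import numpy as np, cv2
from scipy.spatial.transform import Rotation as R
from plant import bot, cams, ticket
def ray(cam,uv,st=None):
    p=cams.camera_params(cam)
    n=cv2.undistortPoints(np.array([[uv]],float),np.array(p["mtx"]),np.array(p["dist"]))[0,0]
    d=np.array([n[0],n[1],1.])
    if "rvec" in p:
        M=cv2.Rodrigues(np.array(p["rvec"],float))[0]; t=np.array(p["tvec"],float).ravel()
        return -M.T@t, M.T@d
    st=st or bot.get_state(); H=np.array(p["hand_eye"]); Q=R.from_quat(st["ee_rot"]).as_matrix()
    return np.array(st["eef_pos"])+Q@H[:3,3], Q@H[:3,:3]@d
def onz(cam,uv,z,st=None):
    o,d=ray(cam,uv,st); return o+d*(z-o[2])/d[2]
E
python3 - <<'E'
from h import *
s=bot.get_state(); print({k:np.round(v,3).tolist() for k,v in s.items()})
ims=[]
for c in("top","side"):
    im,_=cams.get_image(c); cv2.imwrite(f"pics/{c}0.png",im)
    for n,z in(("knob",.111),("wheel_axis",.093),("fork_tip",.058+.0),("bar",.124),("ball_center",.064),("vial",None),("reader",0),("dish",.045)):
        for r in cams.tip_of(c,n)[:3]:
            print(c,n,round(r["p"],2),np.round(r["uv"],1), np.round(onz(c,r["uv"],z if z is not None else .045),4))
E
```

```text
{'t': 0.0, 'joints': [-1.212, 0.322, -0.07, 1.452, 0.023, 1.371, -0.057], 'qd': [0.001, 0.0, -0.001, -0.001, -0.001, 0.001, -0.0], 'joint_efforts': [0.0, -49.129, -0.404, -31.253, -0.064, 0.044, 0.0], 'eef_pos': [0.22, 0.611, 0.197], 'ee_rot': [0.172, 0.985, -0.001, -0.0], 'force': [-0.384, -0.088, 0.316], 'ft_torque': [0.012, 0.002, -0.014], 'grip_force': 0.0, 'width': 0.087}
top knob 0.58 [344.3 191.9] [ 0.6253 -0.0598  0.111 ]
top wheel_axis 0.89 [327.6 207.7] [ 0.5922 -0.0234  0.093 ]
top fork_tip 0.87 [223.7 213.4] [0.5813 0.2156 0.058 ]
top bar 0.92 [147.7 321. ] [0.3365 0.364  0.124 ]
top bar 0.75 [141.8 173.7] [0.6599 0.3895 0.124 ]
top bar 0.71 [234.1 236.3] [0.5229 0.1802 0.124 ]
top ball_center 0.4 [237.1 238.7] [0.5226 0.1823 0.064 ]
top vial 0.38 [293.1 185.9] [0.6494 0.0569 0.045 ]
top reader 0.98 [280.9 229. ] [0.5524 0.0867 0.    ]
top dish 0.97 [236.6 332.3] [0.309  0.1812 0.045 ]
top dish 0.87 [155.7 183. ] [0.6535 0.3809 0.045 ]
top dish 0.87 [161.  321.2] [0.3313 0.3568 0.045 ]
side knob 0.54 [352.6 233.9] [ 0.6193 -0.0477  0.111 ]
side wheel_axis 0.37 [282.8 190.6] [0.4845 0.2232 0.093 ]
side fork_tip 0.84 [315.3 205.1] [0.5705 0.1991 0.058 ]
side bar 0.73 [336.9 167.4] [0.6441 0.3006 0.124 ]
side bar 0.65 [295.7 187.1] [0.5149 0.1757 0.124 ]
side bar 0.65 [229.5 176.1] [0.3437 0.2597 0.124 ]
side ball_center 0.43 [299.2 203.8] [0.5266 0.1985 0.064 ]
side reader 0.84 [317.3 244. ] [0.5634 0.0935 0.    ]
side reader 0.63 [389.  248.3] [0.7433 0.0567 0.    ]
side dish 0.96 [218.8 231.3] [0.3179 0.1024 0.045 ]
side dish 0.85 [226.9 199.2] [0.33   0.2808 0.045 ]
side dish 0.7 [332.3 191.4] [0.6357 0.3089 0.045 ]
```

View pics/top0.png

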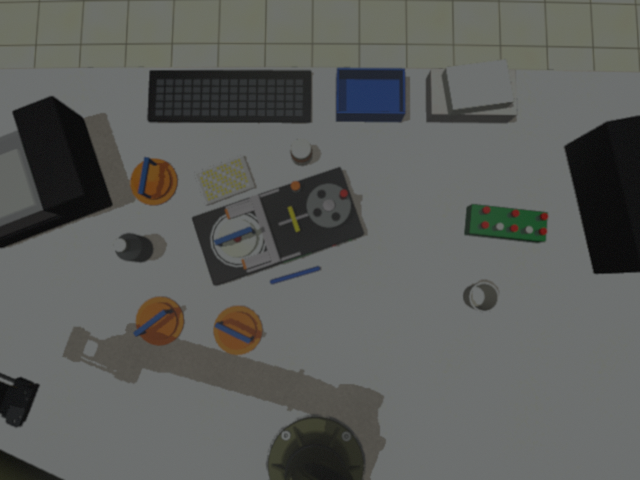

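View pics/side0.png

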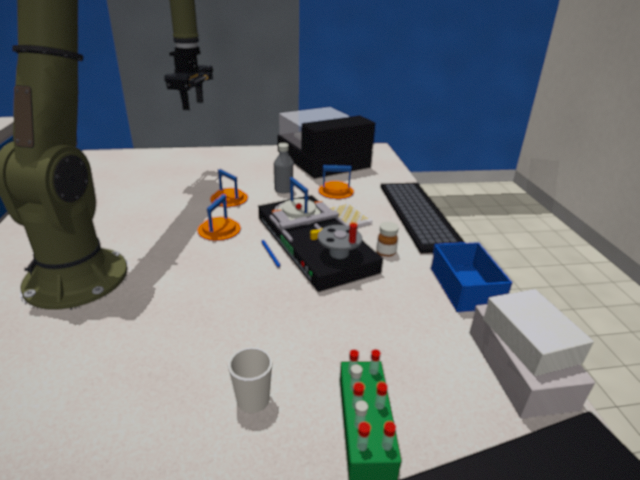

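The true dish is the white one in the reader at top px (235,238). The orange dishes at (155,182), (160,320) and (238,330) are look-alikes, because the task describes a white dish sitting in the nest. The reader's yaw is about 18.8°, so I spin the tool to align with it and move the wrist camera over the reader.

```bash
python3 -m inch '{"grip":[1,1,1,1,1,1],"dp":[[0,0,-2],[0,0,-2],[0,0,-2],[0,0,-2],[0,0,-1],[0,0,-1]],"spin":[8.5,8.5,8.5,8.5,8.5,8.5]}' 
python3 -m inch '{"grip":[1,1,1,1,1,1,1,1,1,1,1,1,1,1,1,1,1],"dp":[[-2,0.5,0],[-4,1,0],[-4,1,0],[-4,1,0],[-4,1,0],[-4,1,0],[-4,1,0],[-4,1,0],[-4,1,0],[-4,1,0],[-4,1,0],[-4,1,0],[-4,1,0],[-4,1,0],[-4,1,0],[-3,0.5,0],[0,0,0]],"spin":[0,0,0,0,0,0,0,0,0,0,0,0,0,0,0,0,0]}'
python3 - <<'E'
from h import *
s=bot.get_state(); print({k:np.round(s[k],3).tolist() for k in("t","joints","eef_pos","ee_rot")})
print(np.round(cams.camera_params("wrist")["hand_eye"],3))
im,_=cams.get_image("wrist"); cv2.imwrite("pics/w1.png",im)
for n,z in(("knob",.111),("wheel_axis",.093),("fork_tip",.058),("bar",.124),("ball_center",.064),("vial",.062),("reader",0),("dish",.045)):
    for r in cams.tip_of("wrist",n)[:3]:
        print(n,round(r["p"],2),np.round(r["uv"],1), np.round(onz("wrist",r["uv"],z,s),4))
E
```

```text
t: 1.5
eef_pos: [0.2197, 0.6119, 0.2991]
ee_rot: [0.581, 0.814, 0.0, -0.0]
force: [-0.4, 0.3, -1.5]
width: 0.0872
grip_force: 0.0
t: 3.2
eef_pos: [0.5641, 0.0791, 0.2983]
ee_rot: [0.583, 0.813, -0.001, 0.001]
force: [-1.3, -0.5, 0.5]
width: 0.087
grip_force: 0.0
{'t': 3.2, 'joints': [-0.674, 0.121, 0.541, 1.512, -0.06, 1.525, 0.194], 'eef_pos': [0.564, 0.079, 0.298], 'ee_rot': [0.583, 0.813, -0.001, 0.001]}
[[-0.    -0.954 -0.301  0.083]
 [ 1.    -0.     0.    -0.   ]
 [-0.    -0.301  0.954 -0.185]
 [ 0.     0.     0.     1.   ]]
knob 0.63 [325.5 356.8] [ 0.6201 -0.0637  0.111 ]
wheel_axis 0.92 [316.7 307.7] [ 0.5968 -0.0226  0.093 ]
wheel_axis 0.43 [436.5 259. ] [0.6919 0.0651 0.093 ]
fork_tip 0.69 [374.8  73. ] [0.5762 0.2102 0.058 ]
bar 0.85 [309.7  74.9] [0.5212 0.1838 0.124 ]
bar 0.68 [91.4  2.6] [0.3381 0.1841 0.124 ]
ball_center 0.67 [377.6  71.7] [0.5777 0.2114 0.064 ]
ball_center 0.4 [312.4  79.4] [0.5223 0.185  0.064 ]
vial 0.97 [379.4 241. ] [0.639  0.0568 0.062 ]
vial 0.73 [310.3  72.1] [0.5182 0.1908 0.062 ]
reader 0.94 [313.8 172. ] [0.5534 0.0946 0.    ]
reader 0.72 [449.4  92.6] [ 0.6662  0.2257 -0.    ]
dish 0.77 [311.9  80.3] [0.5214 0.1853 0.045 ]
dish 0.66 [123.7  17.1] [0.3291 0.1857 0.045 ]
```

View pics/w1.png

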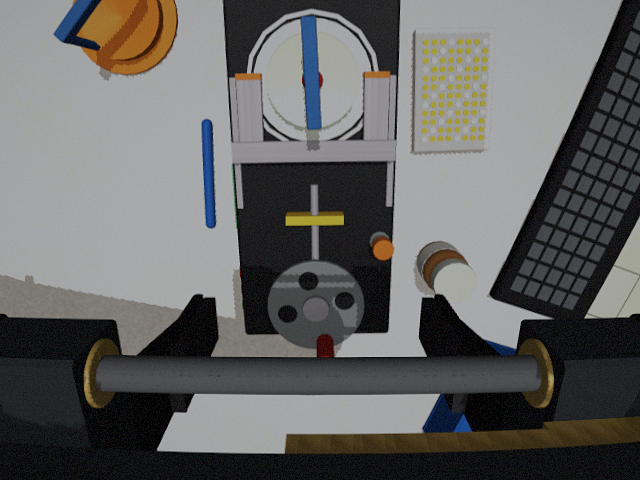

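The wrist picture shows the reader square to the tool. The wheel axis is at (316,308), the knob at about (325,350) partly hidden by the gripper bar, the white dish's bar at (310,75), the orange fork tips at (248,76) and (376,74), and the yellow stop at (315,218). I move 10 cm along the reader's -y to see the knob clear of the gripper.

```bash
python3 -m inch '{"grip":[1,1,1,1,1],"dp":[[-2.5,0,2],[-3.5,0,2],[-3,0,2],[-1,0,2],[0,0,0]],"spin":[0,0,0,0,0]}' 
cat > look.py <<'E'
from h import *
import sys
s=bot.get_state(); e=np.array(s["eef_pos"]); Q=R.from_quat(s["ee_rot"]).as_matrix()
print(round(s["t"],2),np.round(e,4),np.round(s["joints"],2),"yaw",np.degrees(np.arctan2(Q[1,1],Q[0,1])))
im,_=cams.get_image("wrist"); cv2.imwrite(sys.argv[1],im)
Z=dict(knob=.111,wheel_axis=.093,fork_tip=.058,bar=.124,ball_center=.064,vial=.062,dish=.045)
for n in sys.argv[2:]:
    for r in cams.tip_of("wrist",n)[:2]:
        w=onz("wrist",r["uv"],Z[n],s)
        print(n,round(r["p"],2),np.round(r["uv"],1),np.round(w,4),"tool cm",np.round(Q.T@(w-e)*100,2))
E
python3 look.py pics/w2.png knob wheel_axis dish bar vial fork_tip
```

```text
t: 4.15
eef_pos: [0.5937, -0.0111, 0.2153]
ee_rot: [0.58, 0.814, -0.002, -0.002]
force: [-0.3, 0.5, -0.8]
width: 0.0871
grip_force: 0.0
4.15 [ 0.5937 -0.0111  0.2153] [-0.54  0.22  0.61  1.59 -0.12  1.38  0.41] yaw 19.05371711517852
wheel_axis 0.56 [322.1 244.3] [ 0.5998 -0.0223  0.093 ] tool cm [-1.26  0.27 12.23]
bar 0.73 [182.8  82.3] [0.4793 0.0584 0.124 ] tool cm [10.3  -8.49  9.18]
vial 0.63 [401.6 164.1] [0.6409 0.0525 0.062 ] tool cm [ 4.47  6.62 15.3 ]
```

View pics/w2.png

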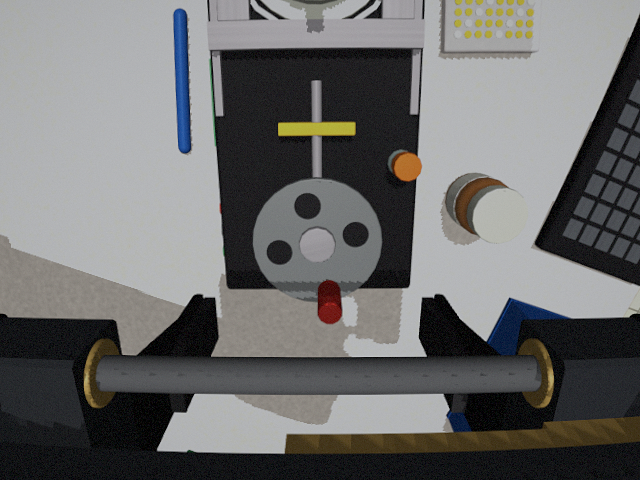

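The knob is clear: its top centre is at about (329,315), its foot at about (328,287), and the wheel hub is at (317,245).

```bash
python3 - <<'E'
from h import *
s=bot.get_state(); e=np.array(s["eef_pos"]); Q=R.from_quat(s["ee_rot"]).as_matrix()
im=cv2.imread("pics/w2.png"); hsv=cv2.cvtColor(im,cv2.COLOR_BGR2HSV)
m=((hsv[...,0]<8)|(hsv[...,0]>172))&(hsv[...,1]>150); m[:,:290]=0; m[:,370:]=0; m[:260]=0;m[345:]=0
v,u=np.nonzero(m); print(u.min(),u.max(),v.min(),v.max())
for v0 in(290,300,310,318): print(v0,u[v==v0].min(),u[v==v0].max())
def p(uv,z):
    w=onz("wrist",uv,z,s); print(uv,z,np.round(w,4),"tool cm",np.round(Q.T@(w-e)*100,2)); return w
a=p((317,244.5),.093); h=[p(c,.093) for c in((307,206),(355,234),(279,252))]
print("holes mid 2-3",(h[1]+h[2])/2, "opp knob", 2*((h[1]+h[2])/2)-h[0])
k=p((329.5,u.dtype.type(v.max())-11),.129); print(np.linalg.norm((k-a)[:2]))
E
```

```text
318 367 281 323
290 318 339
300 318 340
310 318 341
318 320 339
(317, 244.5) 0.093 [ 0.5996 -0.0213  0.093 ] tool cm [-1.4  -0.12 12.62]
(307, 206) 0.093 [0.5825 0.0048 0.093 ] tool cm [ 1.63 -0.87 12.62]
(355, 234) 0.093 [ 0.6244 -0.0037  0.093 ] tool cm [-0.56  2.8  12.63]
(279, 252) 0.093 [ 0.5738 -0.0369  0.093 ] tool cm [-2.01 -3.07 12.62]
holes mid 2-3 [ 0.59906658 -0.02028364  0.093     ] opp knob [ 0.61560873 -0.04536119  0.093     ]
(329.5, np.int64(312)) 0.129 [ 0.6213 -0.0559  0.129 ] tool cm [-5.38  0.79  9.02]
0.04078965894573348
```

```bash
python3 -m inch '{"grip":[1,1,1,1,1,1,1,1],"dp":[[-2.5,0.4,0],[-2.6,0.4,0],[0,0,3],[0,0,3],[0,0,3],[0,0,2],[0,0,0.6],[0,0,0]],"spin":[0,0,0,0,0,0,0,0]}' 
python3 look.py pics/w3.png vial
```

```text
t: 5.3
eef_pos: [0.6196, -0.0541, 0.1019]
ee_rot: [0.579, 0.816, -0.0, -0.0]
force: [0.3, 0.2, -0.1]
width: 0.0873
grip_force: 0.0
5.3 [ 0.6196 -0.0541  0.1019] [-0.44  0.36  0.61  1.66 -0.22  1.18  0.55] yaw 19.285862120426824
vial 0.88 [422.8  97.3] [0.6395 0.05   0.062 ] tool cm [9.16 5.32 3.99]
```

View pics/w3.png

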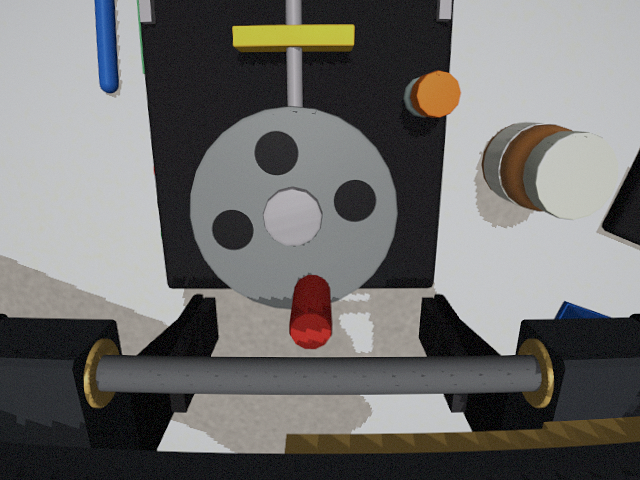

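The knob top at (311,332) lies between the fingers, and the hub is at (293,216). I close the gripper on the knob.

```bash
python3 -m inch '{"grip":[0,0,0,0,0,0,0],"dp":[[0,-0.2,0],[0,0,0],[0,0,0],[0,0,0],[0,0,0],[0,0,0],[0,0,0]],"spin":[0,0,0,0,0,0,0]}' 12
python3 - <<'E'
from h import *
s=bot.get_state(); e=np.array(s["eef_pos"]); Q=R.from_quat(s["ee_rot"]).as_matrix()
cams.get_image("wrist"); print(s["t"],cams.camera_params("wrist")["mtx"])
r=cams.tip_of("wrist","wheel_axis")
for uv in [x["uv"] for x in r[:1]]+[(293,216)]:
    w=onz("wrist",uv,.093,s); print(uv,np.round(w,4),"axis in tool cm",np.round(Q.T@(w-e)*100,2))
E
```

```text
t: 6.1
eef_pos: [0.6179, -0.0553, 0.1021]
ee_rot: [0.579, 0.815, 0.0, -0.0]
force: [1.3, 0.8, -0.4]
width: 0.039
grip_force: 0.0
6.1 [[422.50397158   0.         318.25762565]
 [  0.         422.50397158 246.27550399]
 [  0.           0.           1.        ]]
[300.1, 215.9] [ 0.5975 -0.0236  0.093 ] axis in tool cm [ 3.66 -0.88  0.91]
(293, 216) [ 0.5943 -0.0247  0.093 ] axis in tool cm [ 3.66 -1.22  0.91]
```

```bash
python3 -m inch '{"grip":[0,0,0,0,0],"dp":[[0,0,0],[0,0,0],[0,0,0],[0,0,0],[0,0,0]],"spin":[0,0,0,0,0]}' 12
python3 - <<'E'
import numpy as np
for p0 in (166,):
    p=np.radians(p0+15*np.arange(25)); P=3.8*np.c_[np.cos(p),np.sin(p)]; d=np.diff(P,axis=0)
    for i,x in enumerate(d): print(p0+15*i,np.round(x,2).tolist())
E
python3 look.py pics/w4.png wheel_axis
```

```text
t: 6.7
eef_pos: [0.6174, -0.0554, 0.102]
ee_rot: [0.579, 0.815, -0.0, -0.0]
force: [-2.3, -0.2, 1.6]
width: 0.0172
grip_force: 12.0
166 [-0.11, -0.99]
181 [0.15, -0.98]
196 [0.4, -0.91]
211 [0.62, -0.78]
226 [0.8, -0.59]
241 [0.92, -0.36]
256 [0.99, -0.11]
271 [0.98, 0.15]
286 [0.91, 0.4]
301 [0.78, 0.62]
316 [0.59, 0.8]
331 [0.36, 0.92]
346 [0.11, 0.99]
361 [-0.15, 0.98]
376 [-0.4, 0.91]
391 [-0.62, 0.78]
406 [-0.8, 0.59]
421 [-0.92, 0.36]
436 [-0.99, 0.11]
451 [-0.98, -0.15]
466 [-0.91, -0.4]
481 [-0.78, -0.62]
496 [-0.59, -0.8]
511 [-0.36, -0.92]
6.7 [ 0.6174 -0.0554  0.102 ] [-0.44  0.36  0.61  1.67 -0.22  1.18  0.55] yaw 19.239741949390787
wheel_axis 0.79 [300.9 215.6] [ 0.5973 -0.0234  0.093 ] tool cm [ 3.68 -0.84  0.9 ]
```

The knob is gripped. I wind the first 90°.

```bash
python3 -m inch '{"grip":[0,0,0,0,0,0,0],"dp":[[-0.11,-0.99,0],[0.15,-0.98,0],[0.4,-0.91,0],[0.62,-0.78,0],[0.8,-0.59,0],[0.92,-0.36,0],[0,0,0]],"spin":[0,0,0,0,0,0,0]}' 12
cat > ax.py <<'E'
from h import *
A=np.array([.5973,-.0234])
s=bot.get_state(); e=np.array(s["eef_pos"]); Q=R.from_quat(s["ee_rot"]).as_matrix()
r=Q.T[:2,:2]@(e[:2]-A)*100; print("t",round(s["t"],2),"phi",np.degrees(np.arctan2(r[1],r[0]))%360,"r",np.hypot(*r),"tool force",np.round(Q.T@s["force"],1))
E
python3 ax.py; python3 look.py pics/w5.png wheel_axis fork_tip
```

```text
t: 7.5
eef_pos: [0.5628, -0.0423, 0.102]
ee_rot: [0.578, 0.816, -0.0, -0.002]
force: [-3.0, 0.7, 0.5]
width: 0.0172
grip_force: 12.0
t 7.5 phi 260.651289694682 r 3.927795027835145 tool force [ 1.7 -2.6 -0.5]
7.5 [ 0.5628 -0.0423  0.102 ] [-0.51  0.24  0.61  1.8  -0.15  1.15  0.49] yaw 19.356994458691396
wheel_axis 0.78 [393.4 274.8] [ 0.5954 -0.0236  0.093 ] tool cm [0.68 3.69 0.89]
wheel_axis 0.7 [503.2 155.2] [0.6213 0.0478 0.093 ] tool cm [6.56 8.5  0.9 ]
fork_tip 0.29 [506.2 154.1] [0.638  0.0512 0.058 ] tool cm [ 6.31 10.2   4.39]
```

```bash
python3 -m inch '{"grip":[0,0,0,0,0,0,0,0,0,0,0,0,0],"dp":[[0.99,-0.11,0],[0.98,0.15,0],[0.91,0.4,0],[0.78,0.62,0],[0.59,0.8,0],[0.36,0.92,0],[0.11,0.99,0],[-0.15,0.98,0],[-0.4,0.91,0],[-0.62,0.78,0],[-0.8,0.59,0],[-0.92,0.36,0],[0,0,0]],"spin":[0,0,0,0,0,0,0,0,0,0,0,0,0]}' 12
python3 ax.py
```

```text
t: 8.95
eef_pos: [0.6294, -0.0052, 0.102]
ee_rot: [0.58, 0.815, -0.001, 0.0]
force: [-4.1, -4.6, 3.0]
width: 0.0175
grip_force: 12.0
t 8.95 phi 79.57900972496837 r 3.693158766332855 tool force [-3.  -5.4 -3. ]
```

```bash
python3 -m inch '{"grip":[0,0,0,0,0,0,0,0,0,0,0,0,0,0,0,0,0,0,0],"dp":[[-0.99,0.11,0],[-0.98,-0.15,0],[-0.91,-0.4,0],[-0.78,-0.62,0],[-0.59,-0.8,0],[-0.36,-0.92,0],[-0.11,-0.99,0],[0.15,-0.98,0],[0.4,-0.91,0],[0.62,-0.78,0],[0.8,-0.59,0],[0.92,-0.36,0],[0.99,-0.11,0],[0.98,0.15,0],[0.91,0.4,0],[0.78,0.62,0],[0.59,0.8,0],[0.36,0.92,0],[0,0,0]],"spin":[0,0,0,0,0,0,0,0,0,0,0,0,0,0,0,0,0,0,0]}' 12
python3 ax.py; python3 look.py pics/w6.png wheel_axis fork_tip
```

```text
t: 10.85
eef_pos: [0.5783, 0.0099, 0.102]
ee_rot: [0.578, 0.816, 0.001, 0.001]
force: [2.6, -2.1, -2.7]
width: 0.0174
grip_force: 12.0
t 10.85 phi 349.63174154962013 r 3.8301464998011823 tool force [-2.9  1.8  2.7]
10.85 [0.5783 0.0099 0.102 ] [-0.56  0.26  0.58  1.77 -0.15  1.15  0.4 ] yaw 19.32642292527486
wheel_axis 0.62 [331.7 349.5] [ 0.5965 -0.0213  0.093 ] tool cm [-3.54  0.68  0.91]
fork_tip 0.38 [329.4 350.2] [ 0.6037 -0.0419  0.058 ] tool cm [-5.72  0.67  4.41]
fork_tip 0.36 [524.1 260.2] [0.692  0.0516 0.058 ] tool cm [ 0.18 12.1   4.43]
```

```bash
python3 -m inch '{"grip":[0,0,0,0,0,0,0,0,0,0,0,0],"dp":[[0.11,0.99,0],[-0.15,0.98,0],[-0.4,0.91,0],[-0.62,0.78,0],[-0.8,0.59,0],[-0.92,0.36,0],[-0.99,0.11,0],[-0.98,-0.15,0],[-0.91,-0.4,0],[-0.78,-0.62,0],[-0.59,-0.8,0],[0,0,0]],"spin":[0,0,0,0,0,0,0,0,0,0,0,0]}' 12
python3 ax.py; python3 look.py pics/w7.png fork_tip
python3 -m inch '{"grip":[0,0,0],"dp":[[-0.36,-0.92,0],[0,0,0],[0,0,0]],"spin":[0,0,0]}' 12
python3 ax.py; python3 look.py pics/w8.png fork_tip
```

```text
t: 12.2
eef_pos: [0.6242, -0.0507, 0.1022]
ee_rot: [0.58, 0.815, -0.0, -0.0]
force: [0.1, -0.8, 0.5]
width: 0.001
grip_force: 0.0
t 12.2 phi 154.52358846668767 r 3.8373191824625024 tool force [-0.7 -0.2 -0.5]
12.2 [ 0.6242 -0.0507  0.1022] [-0.44  0.37  0.59  1.65 -0.22  1.19  0.54] yaw 19.081443056225382
t: 12.6
eef_pos: [0.6176, -0.0554, 0.1021]
ee_rot: [0.579, 0.815, 0.0, -0.0]
force: [0.3, -0.2, 0.5]
width: 0.0003
grip_force: 0.0
t 12.6 phi 166.81755297678612 r 3.793367900831984 tool force [-0.3  0.2 -0.5]
12.6 [ 0.6176 -0.0554  0.1021] [-0.43  0.36  0.59  1.67 -0.21  1.18  0.55] yaw 19.215311066049054
```

View pics/w8.png

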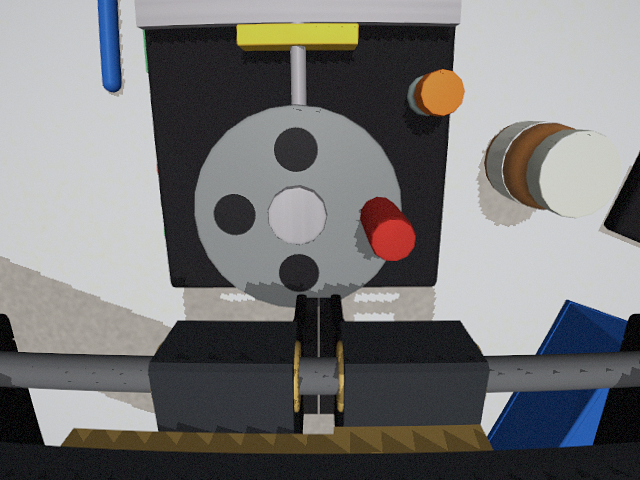

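The fingers slipped off the knob, which now stands at (388,238), φ≈95°. The fork's crossbar at row 25 lies at or close to the yellow stop. I back off and measure the fork tips.

```bash
python3 -m inch '{"grip":[0,0,0,0,0,0,0,0],"dp":[[0,0,-3],[0,0,-3],[1,0,-3],[3,0,-3],[3,0,0],[3,0,0],[0,0,0],[0,0,0]],"spin":[0,0,0,0,0,0,0,0]}' 12
python3 look.py pics/w9.png fork_tip wheel_axis dish bar ball_center vial knob
```

```text
t: 13.5
eef_pos: [0.5848, 0.04, 0.2221]
ee_rot: [0.578, 0.816, 0.0, 0.0]
force: [-0.4, -1.0, -0.7]
width: 0.0004
grip_force: 0.0
13.5 [0.5848 0.04   0.2221] [-0.61  0.19  0.57  1.6  -0.1   1.38  0.31] yaw 19.37326734160972
fork_tip 0.73 [381.   76.6] [0.5939 0.1614 0.058 ] tool cm [11.16  4.88 16.41]
wheel_axis 0.62 [306.7 301.6] [ 0.5969 -0.0233  0.093 ] tool cm [-6.37 -0.96 12.91]
dish 0.77 [302.3  16.7] [0.5206 0.1845 0.045 ] tool cm [15.77 -1.27 17.71]
ball_center 0.39 [302.8   9.9] [0.5213 0.1857 0.064 ] tool cm [15.85 -1.17 15.81]
vial 0.7 [385.7 219.4] [0.6391 0.0565 0.062 ] tool cm [-0.24  5.67 16.01]
knob 0.94 [360.7 318.1] [ 0.639  -0.0146  0.111 ] tool cm [-6.95  3.29 11.11]
knob 0.47 [303.9 299.9] [ 0.5921 -0.0146  0.111 ] tool cm [-5.39 -1.12 11.11]
```

View pics/w9.png

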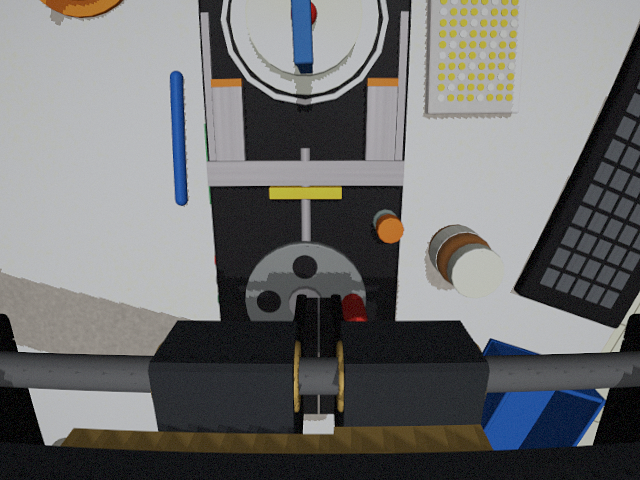

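The fork tips at row 80, the crossbar touching the yellow stop at row 187, and a fork_tip reading of y ≈ 49–50 mm all point to the fork being at its stop, so the slip was probably the hard stop. I confirm with a gentle clockwise push on the knob using the shut fingers.

```bash
python3 -m inch '{"grip":[0,0,0,0,0,0,0,0],"dp":[[-2,1.5,0],[-1.5,1.4,0],[0,0,3.5],[0,0,3.5],[0,0,3],[0,0,1.5],[0,0,0],[0,0,0]],"spin":[0,0,0,0,0,0,0,0]}' 12
python3 -m inch '{"grip":[0,0,0,0,0,0],"dp":[[-0.4,0,0],[-0.4,0,0],[-0.3,0,0],[-0.2,0,0],[0,0,0],[0,0,0]],"spin":[0,0,0,0,0,0]}' 12
python3 ax.py
```

```text
t: 14.7
eef_pos: [0.6246, 0.0155, 0.1082]
ee_rot: [0.579, 0.815, 0.0, 0.001]
force: [0.8, 0.1, 0.7]
width: 0.0007
grip_force: 0.0
t: 15.3
eef_pos: [0.6274, 0.0073, 0.1086]
ee_rot: [0.578, 0.816, 0.002, -0.002]
force: [-5.9, 6.4, 7.4]
width: 0.0003
grip_force: 4.3
t 15.3 phi 63.832812815238185 r 4.302892009037616 tool force [ 8.  -3.4 -7.4]
```

The knob stays put under 8 N while 3 N would move it, so the fork is at its stop. Next I go over to the dish.

```bash
python3 -m inch '{"grip":[0,0,0,0,1,1,1,1,1,1,1,1],"dp":[[0.8,0,0],[0.7,0,0],[0,0,-4],[0,0,-4],[1.5,-0.5,-4],[3,-0.7,-4],[3,-0.7,-1.2],[3,-0.7,0],[3,-0.7,0],[1.5,-0.6,0],[0,0,0],[0,0,0]],"spin":[0,0,0,0,0,0,0,0,0,0,0,0]}' 12
python3 look.py pics/w10.png fork_tip dish bar ball_center vial
```

```text
t: 16.5
eef_pos: [0.5376, 0.1451, 0.2789]
ee_rot: [0.579, 0.815, 0.0, 0.001]
force: [0.0, -0.6, -0.6]
width: 0.0568
grip_force: 0.0
16.5 [0.5376 0.1451 0.2789] [-0.77  0.09  0.5   1.58 -0.04  1.48  0.06] yaw 19.220833344709114
fork_tip 0.84 [381.6 205.9] [0.5977 0.1618 0.058 ] tool cm [-0.38  6.2  22.09]
dish 0.84 [313.8 155.6] [0.5192 0.1846 0.045 ] tool cm [ 4.36 -0.45 23.38]
dish 0.75 [128.1  83.4] [0.3289 0.1925 0.045 ] tool cm [ 11.37 -18.16  23.36]
bar 0.91 [311.2 165.6] [0.5181 0.1838 0.124 ] tool cm [ 4.31 -0.58 15.48]
bar 0.74 [315.2 239.4] [0.5412 0.1267 0.124 ] tool cm [-1.84 -0.28 15.49]
ball_center 0.52 [315.7 159.9] [0.5218 0.1832 0.064 ] tool cm [ 4.14 -0.26 21.48]
ball_center 0.33 [383.3 307.3] [0.6383 0.063  0.064 ] tool cm [-11.05   6.78  21.51]
vial 0.88 [382.4 308.7] [0.6386 0.0604 0.062 ] tool cm [-11.31   6.73  21.71]
```

View pics/w10.png

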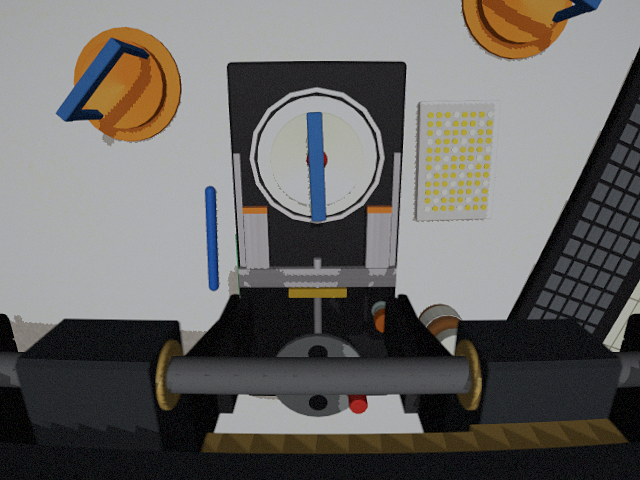

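The white dish is in the nest at (317,157), with its bar running from (315,113) to (318,221) and the ball at its middle. The orange dishes at (127,85) and (512,25) are off the reader and do not fit. The fork is back, with its tips at (255,210) and (380,210). I fit the bar precisely.

```bash
python3 - <<'E'
from h import *
s=bot.get_state(); e=np.array(s["eef_pos"]); Q=R.from_quat(s["ee_rot"]).as_matrix()
im=cv2.imread("pics/w10.png"); hsv=cv2.cvtColor(im,cv2.COLOR_BGR2HSV)
m=(hsv[...,0]>95)&(hsv[...,0]<125)&(hsv[...,1]>120)&(hsv[...,2]>60); m[:,:290]=0;m[:,345:]=0;m[:95]=0;m[235:]=0
m=m.astype(np.uint8); v,u=np.nonzero(m); print(v.min(),v.max(),u.min(),u.max())
c=[((u[v==k].min()+u[v==k].max())/2,k, u[v==k].max()-u[v==k].min()+1) for k in(120,140,160,180,200,215)]
print(c)
P=np.array([Q.T@(onz("wrist",x[:2],.131,s)-e)*100 for x in c]); print(np.round(P,2))
for k in(v.min(),v.max()): print("end",np.round(Q.T@(onz("wrist",(u[v==k].mean(),k),.131,s)-e)*100,2))
f=np.polyfit(P[:,0],P[:,1],1); print("bar angle deg (y per x)",np.degrees(np.arctan(f[0])),"y at x=4.3",np.polyval(f,4.3))
E
```

```text
112 220 307 325
[(np.float64(314.0), 120, np.int64(15)), (np.float64(315.0), 140, np.int64(15)), (np.float64(315.5), 160, np.int64(14)), (np.float64(316.5), 180, np.int64(14)), (np.float64(317.5), 200, np.int64(14)), (np.float64(318.5), 215, np.int64(14))]
[[ 7.85 -0.34 14.76]
 [ 6.36 -0.27 14.76]
 [ 4.83 -0.23 14.76]
 [ 3.27 -0.16 14.76]
 [ 1.66 -0.08 14.76]
 [ 0.43 -0.   14.76]]
end [ 8.44 -0.04 14.76]
end [ 0.02 -0.12 14.76]
bar angle deg (y per x) -2.5495147556370483 y at x=4.3 -0.19142170900086136
```

```bash
python3 -m inch '{"grip":[1,1,1,1,1,1,1,1,1,1,1,1],"dp":[[1.2,-0.1,0],[2,-0.1,0],[1,0,0],[0,0,3],[0,0,3],[0,0,3],[0,0,2],[0,0,2],[0,0,1.5],[0,0,1],[0,0,0],[0,0,0]],"spin":[-1.5,-1,0,0,0,0,0,0,0,0,0,0]}' 30
python3 look.py pics/w11.png bar
```

```text
t: 18.0
eef_pos: [0.5208, 0.1851, 0.1243]
ee_rot: [0.561, 0.828, 0.0, 0.0]
force: [0.3, -0.1, 0.0]
width: 0.087
grip_force: 0.0
18.0 [0.5208 0.1851 0.1243] [-0.8   0.17  0.45  1.81 -0.08  1.18  0.06] yaw 21.763119986597037
bar 0.35 [407.3 323. ] [0.567 0.187 0.124] tool cm [-1.53  4.36  0.03]
```

View pics/w11.png

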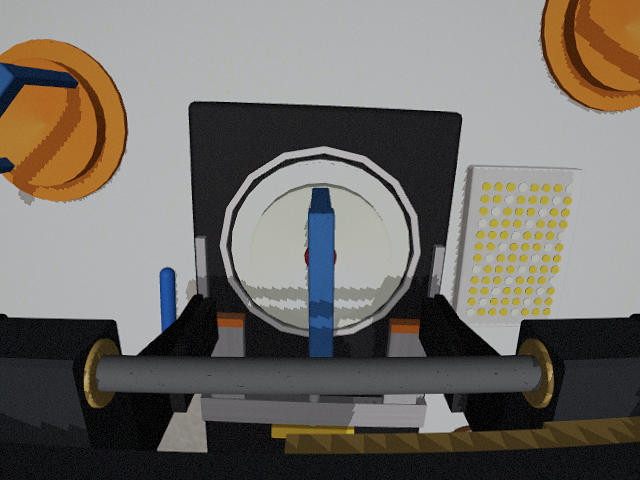

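The bar runs upright through column 320, midway between the fingers, with its far end at row 208 (43 mm ahead, as expected). I descend and close.

```bash
python3 -m inch '{"grip":[1,0.8,0.6,0.45,0.4,0.35,0.3,0.26,0.22,0.2,0.18,0.16,0.14,0.12,0.1,0.05,0,0,0,0],"dp":[[0,0,1],[0,0,0.9],[0,0,0],[0,0,0],[0,0,0],[0,0,0],[0,0,0],[0,0,0],[0,0,0],[0,0,0],[0,0,0],[0,0,0],[0,0,0],[0,0,0],[0,0,0],[0,0,0],[0,0,0],[0,0,0],[0,0,0],[0,0,0]],"spin":[0,0,0,0,0,0,0,0,0,0,0,0,0,0,0,0,0,0,0,0]}' 30
```

```text
t: 20.1
eef_pos: [0.5206, 0.1848, 0.1048]
ee_rot: [0.561, 0.828, 0.0, 0.0]
force: [2.2, 0.5, -0.1]
width: 0.0108
grip_force: 30.0
```

```bash
python3 -m inch '{"grip":[0,0,0,0,0,0,0,0,0,0,0,0,0,0],"dp":[[0,0,-0.1],[0,0,-0.2],[0,0,-0.3],[0,0,-0.4],[0,0,-0.5],[0,0,-0.5],[0,0,-0.5],[0,0,-0.5],[0,0,-0.5],[0,0,-0.4],[0,0,-0.3],[0,0,-0.2],[0,0,-0.1],[0,0,0]],"spin":[0,0,0,0,0,0,0,0,0,0,0,0,0,0]}' 30
python3 - <<'E'
from h import *
im,_=cams.get_image("side")
for n in("dish","ball_center","bar"): print(n,[(round(r["p"],2),np.round(r["uv"])) for r in cams.tip_of("side",n)[:4]])
c=cv2.resize(im[120:300,220:400],(720,720),interpolation=cv2.INTER_CUBIC)[:600]; cv2.imwrite("pics/s2.png",c)
E
```

```text
t: 21.5
eef_pos: [0.5204, 0.1847, 0.1497]
ee_rot: [0.561, 0.828, 0.0, -0.0]
force: [-0.3, 0.6, -2.4]
width: 0.0102
grip_force: 30.0
dish [(0.91, array([229., 199.])), (0.78, array([219., 228.])), (0.78, array([334., 190.])), (0.66, array([297., 196.]))]
ball_center [(0.58, array([299., 186.]))]
bar [(0.73, array([293., 172.])), (0.69, array([337., 167.])), (0.58, array([212., 203.])), (0.55, array([227., 176.]))]
```

View pics/s2.png

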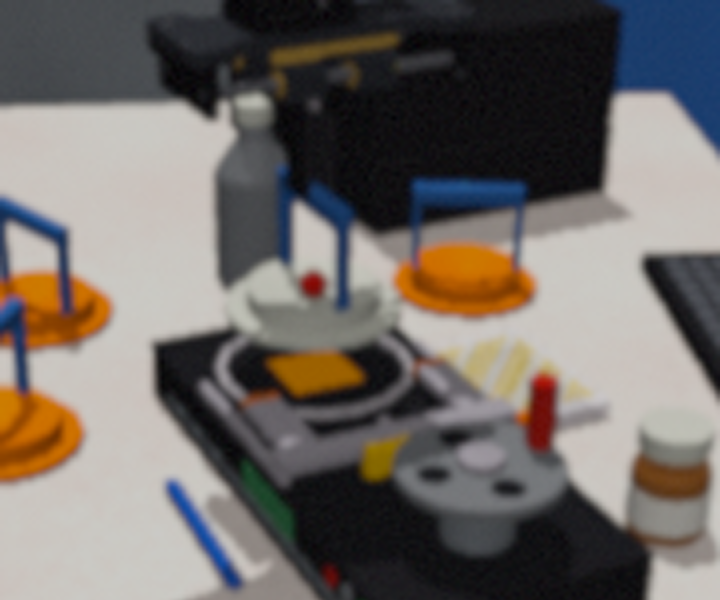

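The dish is lifted 45 mm, level, with the ball in its middle. I turn it 92° so that it ends square to the reader.

```bash
python3 -m inch '{"grip":[0,0,0,0,0,0,0,0,0,0,0,0,0,0,0,0,0,0,0,0],"dp":[[0,0,0],[0,0,0],[0,0,0],[0,0,0],[0,0,0],[0,0,0],[0,0,0],[0,0,0],[0,0,0],[0,0,0],[0,0,0],[0,0,0],[0,0,0],[0,0,0],[0,0,0],[0,0,0],[0,0,0],[0,0,0],[0,0,0],[0,0,0]],"spin":[2,4,6,6,6,6,6,6,6,6,6,6,6,6,6,4,2,2,0,0]}' 30
python3 look.py pics/w12.png ball_center
python3 - <<'E'
from h import *
im,_=cams.get_image("side")
for n in("dish","ball_center","fork_tip"): print(n,[(round(r["p"],2),np.round(r["uv"])) for r in cams.tip_of("side",n)[:4]])
c=cv2.resize(im[120:260,220:400],(720,560),interpolation=cv2.INTER_CUBIC); w=cv2.imread("pics/w12.png"); 
cv2.imwrite("pics/s3.png",np.hstack([cv2.resize(c,(400,311)),cv2.resize(w,(400,300))[:300] if 0 else cv2.resize(w,(400,311))]))
E
```

```text
t: 23.7
eef_pos: [0.5204, 0.1847, 0.1496]
ee_rot: [0.985, 0.172, -0.0, 0.0]
force: [0.1, 0.1, -3.6]
width: 0.0108
grip_force: 30.0
23.7 [0.5204 0.1847 0.1496] [-0.92  0.15  0.58  1.78 -0.09  1.23 -1.54] yaw -70.20250266719437
dish [(0.95, array([335., 188.])), (0.92, array([218., 229.])), (0.76, array([298., 199.]))]
ball_center [(0.5, array([299., 189.]))]
fork_tip [(0.92, array([328., 211.]))]
```

View pics/s3.png

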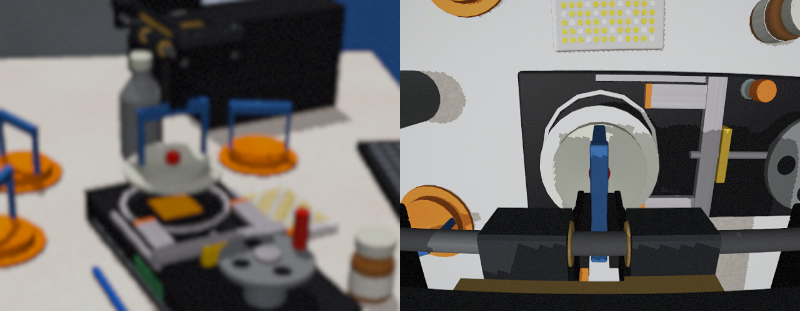

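The dish is turned square to the fork's travel and level over the nest, the ball is in the middle at left panel (172,157), and the fork is still against its stop. I let it settle and hand in.

```bash
python3 -m inch '{"grip":[0,0,0,0,0],"dp":[[0,0,0],[0,0,0],[0,0,0],[0,0,0],[0,0,0]],"spin":[0,0,0,0,0]}' 30
python3 -c "from plant import ticket; print(ticket.job_done())"
```

```text
t: 24.5
eef_pos: [0.5204, 0.1847, 0.1497]
ee_rot: [0.985, 0.171, 0.0, -0.0]
force: [0.1, -0.5, -1.8]
width: 0.0108
grip_force: 30.0
the job is handed in; nothing more can be done
None
```

I wound the fork back to its stop, lifted the dish about 45 mm and turned it a quarter turn. I handed the job in at 24.5 s with the dish held level and still over its nest and the ball in the middle; no verdict was returned.

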